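# Put away a stray cap and peel the top tray off a sticky stack

## Robot

A 6-joint arm with a two-finger parallel gripper is mounted at the origin on a cart in front of the work surface, level with it; the furniture and walls round the work are solid. World frame = base frame: x ahead of the robot, y to its left, z up, the work surface at z = 0. Lengths are in m, angles in rad, forces in N, time in s.
With the tool pointing down it reaches from about 0.4 to 0.825 m from the base axis. Payload 7 kg.
Tool frame: the origin (TCP) lies at the very end of the fingers, on their centre line; the grasp point (between the pads) lies 19 mm behind it (bot.tcp_to_grasp is the distance from the TCP to the grasp point, in m); z points along the fingers, y is the direction in which the jaws open and shut (so a half turn about z gives the same grasp; the last joint's range is limited). The gripper opens to 88 mm and grips with 3 to 60 N. Pads are 19 mm wide; open, the fingers measure 130 mm over their backs; the gripper's body (78 mm by 193 mm) begins 47 mm behind the grasp point.
Start: joints at [1.424, 0.359, 0.012, 0, -1.224, -0.288], TCP at [0.284, 0.612, 0.227] pointing down, gripper open.
Joint ranges: [-3.07, 3.07], [-1.43, 2.12], [-1.02, 1.25], [-3.03, 1.67], [-3.05, -0], [-3.03, 3.03]. Speed limits (rad/s): [2.39, 2.39, 3.01, 3.14, 3.14, 3.14].

## Interface

Orientations are given as a unit quaternion [x, y, z, w].
In Python, from rig import bot gives the robot as it stands. Calls block until the motion is done:
- bot.move_pose(position, orientation): joint-space move of the TCP to a pose.
- bot.move_straight(position, rot=None, v=0.15): straight line of the TCP; rot=None keeps the orientation; v is the mean speed in m/s.
- bot.goto_joints(angles): joint-space move.
- bot.grip(opening, grasp_force=None): finger opening in m; grasp_force is the grip in N (None keeps the last); returns when the fingers have stopped.
- bot.hold(seconds).
- bot.inverse_kinematics(position, orientation): joint angles nearest the present ones, or None.
- bot.camera(name): name is "side" or "top"; returns the picture (480x640x3 uint8, red, green, blue); there is no depth.
- bot.camera_info(name): a dict with "mtx" (3x3 intrinsics, pixels), "distortion" ([k1, k2, p1, p2, k3] as OpenCV has them; the pictures are not rectified), "R" (3x3) and "t" (3): a world point X has camera coordinates R X + t. Camera axes: x right, y down, z forward; pixel columns grow to the right and rows downward; lengths in m; the calibration is good to about 2 mm. A picture is of the moment at which its call begins. camera_info takes no time and is no camera call.
A pose or a line that the arm cannot do raises bot.Unreachable and nothing moves.
- bot.sign_off(): hands the job in, once; it reports no verdict.
Readings, each from a call of its own:
- bot.current_clock(): time.
- bot.current_joints(): joint angles.
- bot.current_dq(): joint speeds.
- bot.current_tau(): joint torques, N m.
- bot.current_eef_pos(): TCP position.
- bot.current_tcp_rot(): TCP orientation.
- bot.current_ft_force(): force on the tool from outside, world axes, zero at the start.
- bot.current_torque(): the same for the moment, N m.
- bot.current_opening(): finger opening in m.
Only numpy, scipy, OpenCV 4.12 (cv2) and the standard library are available. Lean on these libraries where they do the work, as an engineer would, in place of code of your own. Each camera call takes 0.05 s, during which the arm holds its last target. There are 200 camera calls.

## Task

A stray white screw cap lies in the top tray of the stack of nested white trays: put it in the open top drawer of the small chest and push that drawer fully shut. Then peel the top tray off the stack it sticks to, lifting the corner with the upright lug first while the opposite corner still rests on the stack, and hold the tray out level and still over the middle of the black board, at least 10 cm above it, and finish while still holding it there. Leave the other things where they stand.

Things in the scene. Friction and masses are not known exactly. Their poses are not given: they have to be found in the camera images.
- tray: top tray of the stack: white formed tray, loose, about 60 g. Rim 140 (x) by 110 (y) by 3 mm; body under the rim 120 x 90 mm, walls and floor 2.5 mm. Origin: centre of its underside, z up; inner floor at 2.5 mm, rim underside at 18 mm, rim top at 21 mm. An upright pull lug stands on the corner at -x, -y. Starts seated, axes along the stack's, body sunk 18 mm into the tray below
- lug (a point): on the top tray: grip point of the lug, at -63.5, -48.7, 34 mm in the tray's frame. The lug is an upright plate 9 mm thick, 24 mm long along the tray's diagonal (the line from far_corner through the tray's centre to here), from the rim top (13 mm below this point) to 13 mm above it; both faces are free. Axes as the tray's
- far_corner (a point): on the top tray: underside of the rim at the corner diagonally across from the lug (60, 46, 18 mm in the tray's frame); it rests on the stack. Axes are those of the tray
- stack: the lower trays, nested, fixed with a dark 150 x 120 x 8 mm base plate; does not move. Origin on the worktop under the centre, z up; rim top, where the top tray's rim rests, at 31 mm. 3 mm clearance round the top tray's body; four sprung nubs on its long sides grip it by friction: 10 to 15 N hold it against a straight pull, about half when one corner is lifted
- cap: the stray white ribbed screw cap, 23 mm across, 14 mm high, about 12 g, lying open side down on the top tray's inner floor; origin: centre of its underside, z up
- drawer_chest_drawer2 (a joint): top drawer of the small grey chest, its opening in m: 0 shut, 0.11 fully out; slides freely (about 1 N) and stays where left
- drawer_floor (a point): on the top drawer: middle of its inner floor, about 147 mm above the worktop; x points into the chest (closing direction), z up. Inner space +-91 mm in x, +-131 mm in y, walls 50 mm high, front panel 59 mm. Only the part drawn out is open from above: the chest's front edge lies at x = -95 mm + the opening; the chest's top is 215 mm above the worktop
- drawer_front (a point): on the top drawer: upper edge of the front panel's outer face, in the middle, about 206 mm above the worktop; the panel (268 mm wide) reaches 62 mm down. A black knob 20 mm across stands out 17 mm in the middle, 26 to 47 mm below this point. Axes as drawer_floor
- board: flat black board, fixed on the worktop, 315 (x) by 165 (y) by 12 mm; origin: centre of its underside, z up
- spare_cap: another white cap like the first, lying on the board; leave it
- the_beaker: glass beaker, 55 mm wide, 62 mm high, on the worktop; origin: centre of its underside; leave it
- the_mortar: white porcelain mortar, 71 mm wide, 54 mm high; origin: centre of its underside; leave it
- tape: roll of tape, 82 mm wide, 18 mm high; origin: centre of its underside; leave it
- bottle_a: open amber bottle, 39 mm wide, 87 mm high; origin: centre of its underside; leave it

How it is judged:
On the way, in this order (a step that is already met when the one before it is completed fails the run):
1. the cap lies in the top drawer, let go (x of cap in the frame of drawer_floor between -0.092 and 0.092 m and y of cap in the frame of drawer_floor between -0.132 and 0.132 m and z of cap in the frame of drawer_floor between -0.006 and 0.03 m and contact force between cap and the fingers below 0.05 N and linear speed of cap below 0.05 m/s), for 0.2 s.
2. the drawer is shut with the cap in it (x of cap in the frame of drawer_floor between -0.092 and 0.092 m and y of cap in the frame of drawer_floor between -0.132 and 0.132 m and z of cap in the frame of drawer_floor between -0.006 and 0.03 m and value of joint drawer_chest_drawer2 below 0.006 m), for 0.2 s.
3. the lug's corner is lifted at least 13 mm while the opposite corner still rests on the stack (within 6 mm) (z of lug in the frame of stack above 0.06 m and z of far_corner in the frame of stack below 0.037 m), for 0.1 s.
At the end, for the whole second after the job is handed in: the cap lies in the top drawer, which is shut to within 6 mm; the fingers hold the tray, nothing else touches it, its centre within 60 mm of the board's centre seen from above, its underside more than 100 mm above the board's underside, level to within 0.2 rad and at rest (all of step 2 and contact force between tray and the fingers above 1 N and contact force between tray and stack below 0.05 N and contact force between tray and board below 0.05 N and horizontal distance between tray and board below 0.06 m and z of tray in the frame of board above 0.1 m and angle between tray's own z axis and vertical below 0.2 rad and linear speed of tray below 0.03 m/s); the arm keeps its last pose, push and grip.
It fails at once if the spare cap shifted by more than 40 mm (distance of spare_cap from where it was at the start of the episode above 0.04 m).
It fails at once if the beaker shifted by more than 40 mm (distance of the_beaker from where it was at the start of the episode above 0.04 m).
It fails at once if the mortar shifted by more than 40 mm (distance of the_mortar from where it was at the start of the episode above 0.04 m).
It fails at once if the tape roll shifted by more than 40 mm (distance of tape from where it was at the start of the episode above 0.04 m).
It fails at once if the open amber bottle shifted by more than 40 mm (distance of bottle_a from where it was at the start of the episode above 0.04 m).
It also fails if it takes over 64 s, if anything falls off the work surface, if the arm or the gripper's body presses on something with over 40 N, if the wrist force passes 120 N, or if a joint passes its speed limit or range.

## Working session

There is one attempt and no reset: what is moved stays moved. The work goes in short steps, each a Python script; the robot and the scene stay as the last script left them, time stands still between calls to the robot, and variables do not carry over. Pictures are saved under pics/ and viewed, about 8 in all and at most 12, crops included, and the job is handed in when it is done.

```bash
ls; mkdir -p pics
python3 - <<'E'
from rig import bot
import cv2
for n in("top","side"):
    cv2.imwrite(f"pics/{n}0.png",bot.camera(n)[:,:,::-1]); i=bot.camera_info(n); print(n,i)
print(bot.current_clock(),bot.current_eef_pos(),bot.current_tcp_rot(),bot.current_opening())
E
```

```text
pics
top {'mtx': array([[448.69410107,   0.        , 323.76301372],
       [  0.        , 448.69410107, 238.44068469],
       [  0.        ,   0.        ,   1.        ]]), 'distortion': array([-0.05205521,  0.        ,  0.        ,  0.        ,  0.        ]), 'R': array([[ 0.01683553, -0.99977965, -0.01253855],
       [-0.99646464, -0.01574474, -0.08252474],
       [ 0.08230914,  0.01388357, -0.99651014]]), 't': array([-0.05005255,  0.57276575,  1.54934271])}
side {'mtx': array([[598.20543195,   0.        , 311.95748352],
       [  0.        , 598.20543195, 240.79685362],
       [  0.        ,   0.        ,   1.        ]]), 'distortion': array([-0.1511881,  0.       ,  0.       ,  0.       ,  0.       ]), 'R': array([[ 0.9161632 , -0.40078341, -0.00420037],
       [-0.26257481, -0.59224417, -0.7617751 ],
       [ 0.30281918,  0.69901323, -0.64782795]]), 't': array([-0.54963285,  0.23898612,  1.61788789])}
0.1 [0.28417095 0.61180199 0.22573071] [ 9.76450748e-01 -2.15739223e-01 -9.76523541e-05  7.17152410e-04] 0.08758273011378127
```

View pics/top0.png

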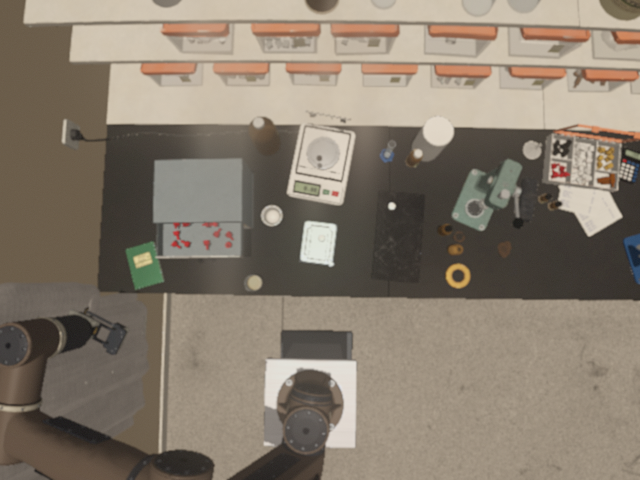

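View pics/side0.png

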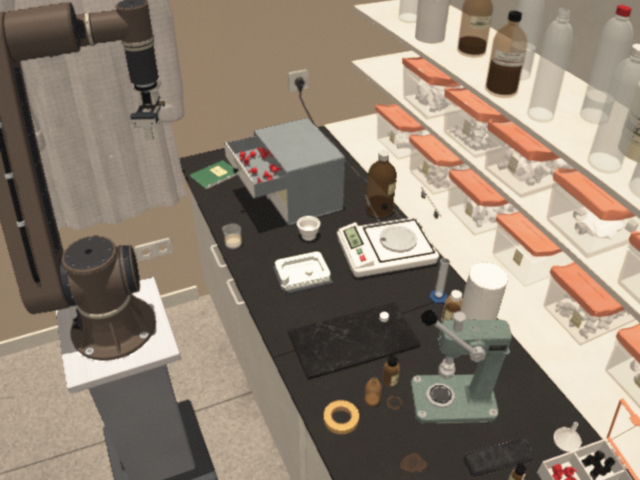

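The top view (up = +x, right = −y) shows the tray at about (319,243) with the lug near (331,264), the drawer at (203,238) and the board at (398,236). I'll zoom in on these.

Run:
```python
import cv2,numpy as np
t=cv2.imread("pics/top0.png");s=cv2.imread("pics/side0.png")
z=lambda i,x,y,w,h,W,H:cv2.resize(i[y:y+h,x:x+w],(W,H),interpolation=cv2.INTER_CUBIC)
a=np.hstack([z(t,294,216,50,55,400,440),z(s,266,242,80,88,400,440)])
b=np.hstack([z(t,145,150,120,120,160,160)]*1+[z(s,220,120,130,100,208,160),z(t,360,185,140,112,200,160),z(s,270,290,232,160,232,160)])
cv2.imwrite("pics/crop1.png",np.vstack([a,b]))
```

```text
(no output)
```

View pics/crop1.png

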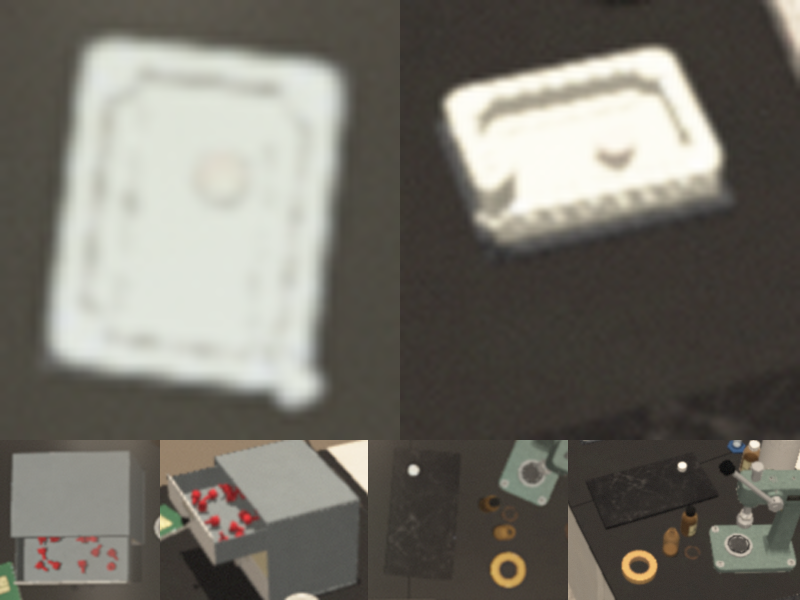

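```bash
cat > h.py <<'E'
import cv2,numpy as np
from rig import bot
from scipy.spatial.transform import Rotation as R
def ray(n,px,z):
    i=bot.camera_info(n);p=cv2.undistortPoints(np.array([[px]],float),i["mtx"],i["distortion"])[0,0]
    d=i["R"].T@[p[0],p[1],1];c=-i["R"].T@i["t"];return c+d*(z-c[2])/d[2]
def proj(n,X):
    i=bot.camera_info(n);return cv2.projectPoints(np.array([X],float),cv2.Rodrigues(i["R"])[0],i["t"],i["mtx"],i["distortion"])[0].ravel()
def down(yaw):  # tool z down; jaw axis (tool y) at world angle yaw
    y=np.array([np.cos(yaw),np.sin(yaw),0]);z=np.array([0,0,-1.]);return np.column_stack([np.cross(y,z),y,z])
q=lambda M:R.from_matrix(M).as_quat()
E
python3 - <<'E'
from h import *
np.set_printoptions(precision=4,suppress=True)
t=cv2.imread("pics/top0.png");s=cv2.imread("pics/side0.png")
def mask(im,x,y,w,h,th,inv=False):
    g=im[y:y+h,x:x+w].min(2); m=((g<th) if inv else (g>th)).astype(np.uint8)
    c=max(cv2.findContours(m,0,cv2.CHAIN_APPROX_NONE)[0],key=cv2.contourArea); return c[:,0,:]+[x,y]
for n,im,b in(("top",t,(294,216,50,55)),("side",s,(266,242,80,50))):
    c=mask(im,*b,125)
    P=np.array([ray(n,p,.034)[:2] for p in c],np.float32)
    r=cv2.minAreaRect(P);print(n,"tray",r[0],r[1],r[2])
    # edge-line fit: robust sides via rotated coords
for nm,p,z in(("cap",(321.4,238.2),.0295),("lugtop",(331.5,264.2),.056),("TL",(304,220.3),.034),("TR",(337.5,224),.034),("BL",(299.6,261.5),.034),("BR",(335,264),.034)):
    print(nm,ray("top",p,z))
g=lambda a,z:ray("top",a,z)
# board
b=[g(p,.012) for p in((376,192),(425,194),(419,282),(372,279))];print("board",b,np.mean(b,0))
# drawer front edge ends & chest top
for nm,p,z in(("front L",(157,258),.206),("front R",(243,257),.206),("chest edge L",(153,222),.215),("chest edge R",(243,221),.215),("chest backL",(155,160),.215),("beaker",(254,283),.06),("mortar",(271,215),.054),("bottle_big",(263,125),.1)):print(nm,g(p,z))
E
python3 - <<'E'
import cv2,numpy as np
t=cv2.imread("pics/top0.png");s=cv2.imread("pics/side0.png")
z=lambda i,x,y,w,h,W,H:cv2.resize(i[y:y+h,x:x+w],(W,H),interpolation=cv2.INTER_CUBIC)
cv2.imwrite("pics/crop2.png",np.hstack([z(t,145,210,120,90,400,300),z(s,215,115,134,100,400,300)]))
E
```

```text
top tray (0.5570235848426819, -0.022223636507987976) (0.12024270743131638, 0.1505139023065567) 83.7813491821289
side tray (0.5556389689445496, -0.027635186910629272) (0.13266807794570923, 0.14968042075634003) 83.79203033447266
cap [ 0.5737 -0.0325  0.0295]
lugtop [ 0.483  -0.0691  0.056 ]
TL [0.6352 0.0293 0.034 ]
TR [ 0.6239 -0.0879  0.034 ]
BL [0.491  0.0416 0.034 ]
BR [ 0.4844 -0.0813  0.034 ]
board [array([ 0.7433, -0.2237,  0.012 ]), array([ 0.7389, -0.3983,  0.012 ]), array([ 0.4266, -0.3767,  0.012 ]), array([ 0.4346, -0.2119,  0.012 ])] [ 0.5858 -0.3027  0.012 ]
front L [0.4889 0.4765 0.206 ]
front R [0.4968 0.206  0.206 ]
chest edge L [0.6008 0.4911 0.215 ]
chest edge R [0.6079 0.2078 0.215 ]
chest backL [0.7984 0.4951 0.215 ]
beaker [0.4144 0.194  0.06  ]
mortar [0.6495 0.1428 0.054 ]
bottle_big [0.9538 0.173  0.1   ]
```

View pics/crop2.png

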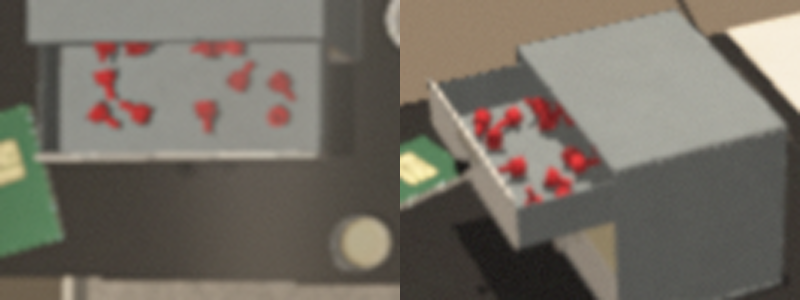

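Chest is square to the world to about 1.5°, drawer out by about 0.11 m, front edge at x≈0.493. Next I refine the tray rim by subpixel edge fits and check where I can reach.

Run:
```python
from h import *
np.set_printoptions(precision=4,suppress=True)
g=cv2.imread("pics/top0.png").min(2).astype(float)
def cross(prof,lo):
    bg=prof[:3].mean();fg=prof.max();th=(bg+fg)/2;k=np.argmax(prof>th);return lo+k-1+(th-prof[k-1])/(prof[k]-prof[k-1])
L=[(cross(g[r,294:315],294),r) for r in range(228,256)]
T=[(c,cross(g[212:232,c],212)) for c in range(309,332)]
Rr=[(346-cross(g[r,326:347][::-1],0),r) for r in range(230,255)]
B=[(c,272-cross(g[250:273,c][::-1],0)) for c in range(304,322)]
lines=[]
for S in(L,T,Rr,B):
    P=np.array([ray("top",p,.034)[:2] for p in S],np.float32);vx,vy,x,y=cv2.fitLine(P,cv2.DIST_HUBER,0,.001,.001).ravel()
    print("angle",np.degrees(np.arctan2(vy,vx)));lines.append(([vx,vy],[x,y]))
def inter(a,b):
    s=np.linalg.solve(np.column_stack([a[0],-np.array(b[0])]),np.array(b[1])-a[1]);return np.array(a[1])+s[0]*np.array(a[0])
c=[inter(lines[i],lines[(i+1)%4]) for i in range(4)];print(np.array(c));print("centre",np.mean(c,0),[np.linalg.norm(c[i]-c[i-1]) for i in range(4)])
for yaw in(0,90,-90):
  for p in([.5737,-.0325,.019],[.548,.342,.157],[.40,.342,.19]):
    j=bot.inverse_kinematics(p,q(down(np.radians(yaw))));print(yaw,p,j)
print("gap in drawer",ray("top",(194.5,238.5),.147))
m=cv2.inRange(cv2.imread("pics/side0.png")[255:285,290:330],(0,0,0),(150,150,150))
```

```text
angle -6.1284056
angle 84.423904
angle -5.686488
angle 83.92806
[[ 0.6364  0.0286]
 [ 0.6252 -0.0854]
 [ 0.4812 -0.071 ]
 [ 0.4934  0.044 ]]
centre [ 0.5591 -0.0209] [np.float32(0.14376312), np.float32(0.114568576), np.float32(0.1447578), np.float32(0.1156798)]
0 [0.5737, -0.0325, 0.019] [ 0.2837  0.4123 -0.453   0.     -0.7055  2.8579]
0 [0.548, 0.342, 0.157] [ 0.8594  0.3608 -0.1499  0.     -1.0601  2.2822]
0 [0.4, 0.342, 0.19] [ 1.0804  0.1425 -0.3674  0.     -1.0609  2.0612]
90 [0.5737, -0.0325, 0.019] [ 0.2837  0.4123 -0.453   0.     -0.7055 -1.8545]
90 [0.548, 0.342, 0.157] [ 0.8594  0.3608 -0.1499  0.     -1.0601 -2.4302]
90 [0.4, 0.342, 0.19] [ 1.0804  0.1425 -0.3674  0.     -1.0609 -2.6512]
-90 [0.5737, -0.0325, 0.019] [ 0.2837  0.4123 -0.453   0.     -0.7055  1.2871]
-90 [0.548, 0.342, 0.157] [ 0.8594  0.3608 -0.1499  0.     -1.0601  0.7114]
-90 [0.4, 0.342, 0.19] [ 1.0804  0.1425 -0.3674  0.     -1.0609  0.4904]
gap in drawer [0.5565 0.3782 0.147 ]
```

Run:
```python
from h import *
a=q(down(np.radians(174.1)))
p=bot.current_eef_pos();bot.move_pose([p[0],p[1],.36],bot.current_tcp_rot())
bot.move_pose([.5737,-.0325,.15],a); bot.grip(.031,8)
bot.move_straight([.5737,-.0325,.045],v=.2);bot.move_straight([.5737,-.0325,.0195],v=.04)
print(bot.current_eef_pos(),bot.current_ft_force(),bot.current_opening())
bot.grip(0.0,8);print(bot.current_opening(),bot.current_ft_force())
bot.move_straight([.5737,-.0325,.1],v=.08);print(bot.current_opening(),bot.current_clock())
t=bot.camera("top")[:,:,::-1];s=bot.camera("side")[:,:,::-1]
z=lambda i,x,y,w,h:cv2.resize(i[y:y+h,x:x+w],(400,400),interpolation=cv2.INTER_CUBIC)
cv2.imwrite("pics/g1.png",np.hstack([z(t,279,196,80,80),z(s,246,192,120,120)]))
```

```text
[ 0.57382691 -0.03250301  0.01948288] [-0.70882723 -0.10918032  0.27180372] 0.03137328005639386
0.022422802039743516 [ 0.19255001 -0.00513124  0.51037923]
0.021650723261414713 7.3083
```

View pics/g1.png

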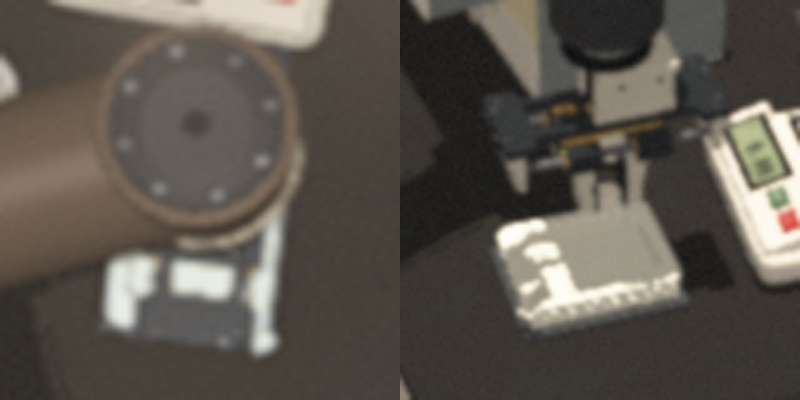

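The cap came up in the fingers and the tray stayed seated. Now I carry the cap to the drawer and push the drawer shut beside the knob.

Run:
```python
from h import *
a=q(down(np.radians(-90+1.6)))
bot.move_straight([.5737,-.0325,.20],v=.3)
bot.move_pose([.549,.37,.30],a)
bot.move_straight([.549,.37,.158],v=.2);print(bot.current_opening(),bot.current_ft_force())
bot.grip(.045);bot.hold(.3)
bot.move_straight([.549,.37,.29],v=.25);print(bot.current_clock())
bot.grip(0.0);bot.move_pose([.43,.30,.26],a)
t=bot.camera("top")[:,:,::-1];s=bot.camera("side")[:,:,::-1]
z=lambda i,x,y,w,h:cv2.resize(i[y:y+h,x:x+w],(400,300),interpolation=cv2.INTER_CUBIC)
cv2.imwrite("pics/d1.png",np.hstack([z(t,145,200,120,90),z(s,215,115,134,100)]))
```

```text
0.02190820478025007 [0.45635025 1.14782608 1.09023556]
11.9
```

View pics/d1.png

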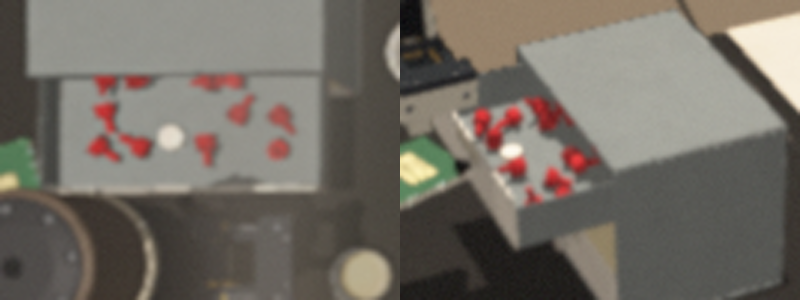

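The cap lies in the drawer at crop pixel (170,137). Now I push the drawer shut.

Run:
```python
from h import *
Y=.30
bot.move_straight([.43,Y,.172],v=.2)
bot.move_straight([.565,Y,.172],v=.12);print(bot.current_ft_force(),bot.current_eef_pos())
x=.565
while x<.612:
    x+=.003;bot.move_straight([x,Y,.172],v=.05);f=bot.current_ft_force()
    if abs(f[0])>6:break
print(x,f,bot.current_eef_pos(),bot.current_clock())
bot.hold(.4);bot.move_straight([x-.06,Y,.172],v=.2)
bot.move_straight([x-.06,Y,.30],v=.3);bot.move_pose([.40,.13,.30],bot.current_tcp_rot())
t=bot.camera("top")[:,:,::-1];s=bot.camera("side")[:,:,::-1];cv2.imwrite("pics/top2.png",t);cv2.imwrite("pics/side2.png",s);print(bot.current_clock())
z=lambda i,x,y,w,h:cv2.resize(i[y:y+h,x:x+w],(400,300),interpolation=cv2.INTER_CUBIC)
cv2.imwrite("pics/d2.png",np.vstack([np.hstack([z(t,145,200,120,90),z(s,215,115,134,100)]),np.hstack([z(t,289,210,80,60),z(s,256,242,100,75)])]))
```

```text
[-0.85389605 -0.55640782 -0.03028052] [0.56461098 0.29996306 0.17214575]
0.595 [-7.64079209  0.44687824  4.58202692] [0.5933884  0.29996625 0.17200459] 17.8833
20.2833
```

View pics/d2.png

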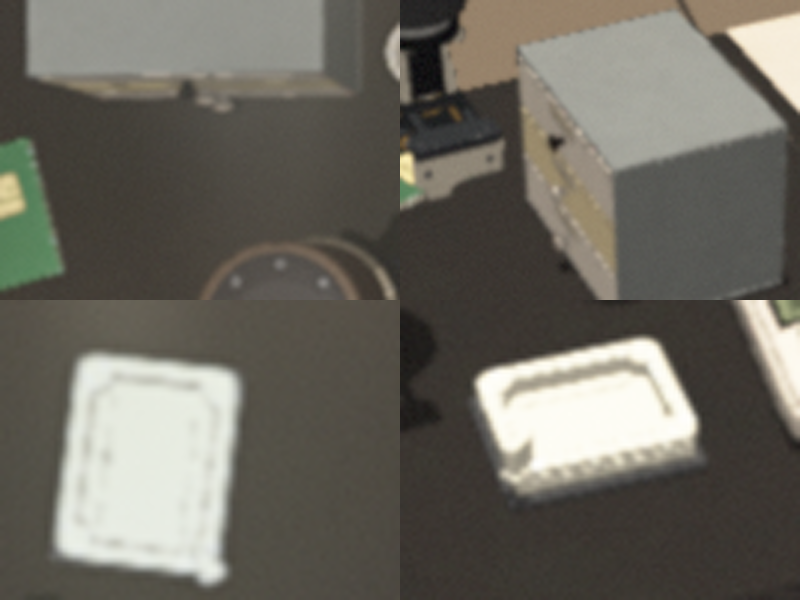

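The drawer is shut: it stopped at TCP x=0.593, as expected from the front edge and the opening. The tray is empty. Next I grip the lug across the diagonal, centring on the sideways force first.

```bash
cat >> h.py <<'E'
C=np.array([.559,-.021]);YAW=np.radians(-5.9);Rz=R.from_euler("z",YAW).as_matrix()
W=lambda p:np.array([C[0],C[1],.013])+Rz@np.array(p)
LUG=W([-.0635,-.0487,.034]);FAR=W([.06,.046,.018])
D=(LUG-FAR)*[1,1,0];D/=np.linalg.norm(D)
JA=np.arctan2(D[1],D[0])-np.pi/2; JA=JA if JA>0 else JA+np.pi  # jaw yaw
J=np.array([np.cos(JA),np.sin(JA),0]); TD=down(JA)
E
python3 - <<'E'
from h import *
np.set_printoptions(precision=4,suppress=True)
print(LUG,FAR,np.degrees(JA),"lug px",proj("top",LUG+[0,0,.013]),proj("side",LUG+[0,0,.013]))
bot.grip(.05,4)
bot.move_pose([LUG[0],LUG[1],.12],q(TD))
bot.move_straight([LUG[0],LUG[1],.0375],v=.1)
f0=bot.current_ft_force();print(bot.current_eef_pos(),f0)
bot.grip(0,4);p=np.array(bot.current_eef_pos())
for k in range(4):
    f=np.array(bot.current_ft_force())-f0;print(bot.current_opening(),"jaw F",f@J,"D F",f@D,f[2])
    if abs(f@J)<1.0: break
    p=p+J*np.sign(f@J)*.0007;bot.move_straight(p,v=.03)
print(bot.current_clock())
t=bot.camera("top")[:,:,::-1];s=bot.camera("side")[:,:,::-1]
z=lambda i,x,y,w,h:cv2.resize(i[y:y+h,x:x+w],(400,400),interpolation=cv2.INTER_CUBIC)
cv2.imwrite("pics/l1.png",np.hstack([z(t,289,210,70,70),z(s,250,230,90,90)]))
E
```

```text
[ 0.4908 -0.0629  0.047 ] [0.6234 0.0186 0.031 ] -58.41895091582113 lug px [329.7364 261.8273] [285.3367 276.886 ]
[ 0.4913 -0.0627  0.038 ] [0.2602 0.7864 0.4563]
0.008674107281816059 jaw F -2.460448561409919 D F 0.7288527130439741 1.1006747136233146
0.008808587752320322 jaw F 0.760711432525532 D F -0.0017728370956236873 -2.077263765562115
24.3
```

View pics/l1.png

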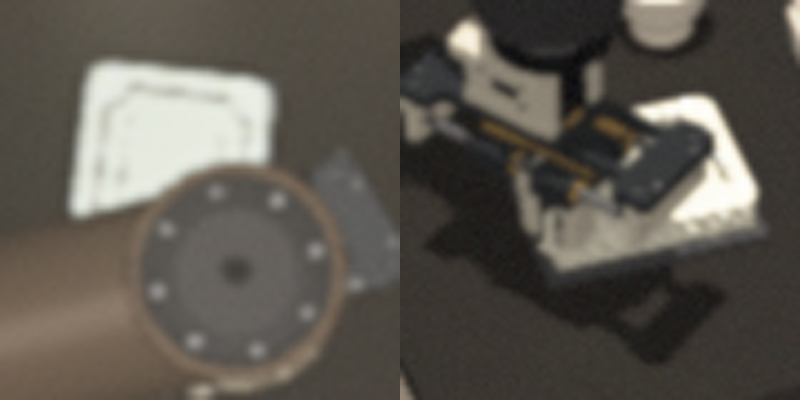

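The opening of 8.8 mm matches the 9 mm lug, and the sideways force is centred. Now the firm grip and the peel.

Run:
```python
from h import *
np.set_printoptions(precision=4,suppress=True)
bot.grip(0,58);print(bot.current_opening())
p0=np.array(bot.current_eef_pos());M0=R.from_quat(bot.current_tcp_rot()).as_matrix()
ax=np.cross(D,[0,0,1])  # rotation about ax moves D-side up
for th in np.radians([2,4,6,7.5]):
    Q=R.from_rotvec(ax*th).as_matrix()
    bot.move_straight(FAR+Q@(p0-FAR),q(Q@M0),v=.04);print(round(th,3),bot.current_eef_pos(),bot.current_ft_force(),bot.current_opening())
bot.hold(.3);print(bot.current_ft_force(),bot.current_torque(),bot.current_clock())
np.savez("st.npz",p0=p0,M0=M0)
t=bot.camera("top")[:,:,::-1];s=bot.camera("side")[:,:,::-1]
z=lambda i,x,y,w,h:cv2.resize(i[y:y+h,x:x+w],(400,400),interpolation=cv2.INTER_CUBIC)
cv2.imwrite("pics/l2.png",np.hstack([z(t,289,210,70,70),z(s,250,230,90,90)]))
```

```text
0.008397712269555773
0.035 [ 0.4906 -0.062   0.0429] [-1.832 -0.062  3.038] 0.008817830234320636
0.07 [ 0.491  -0.0617  0.0482] [-2.1384  0.3917  3.313 ] 0.0090593272423806
0.105 [ 0.4916 -0.0616  0.0536] [-2.1431 -1.52    2.6264] 0.008866912869335537
0.131 [ 0.4922 -0.0612  0.0576] [-2.3559 -2.4278  3.2825] 0.00856561144492454
[-2.5573 -2.7733  2.9222] [-0.6901  0.4597  0.0582] 26.025
```

View pics/l2.png

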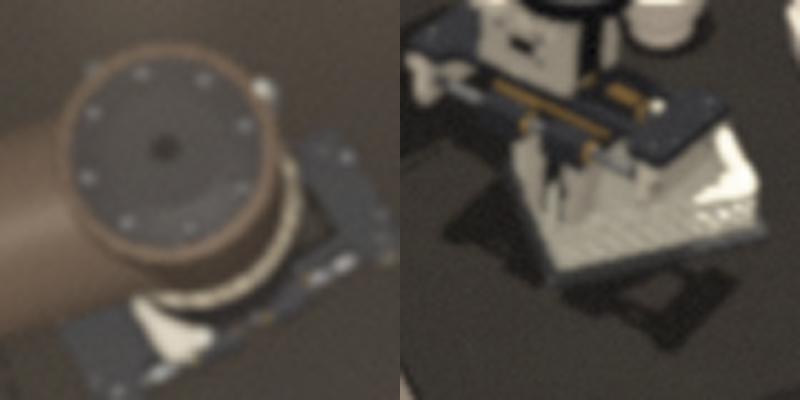

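Run:
```python
from h import *
np.set_printoptions(precision=4,suppress=True)
s=np.load("st.npz");p0,M0=s["p0"],s["M0"];ax=np.cross(D,[0,0,1])
Q=R.from_rotvec(ax*np.radians(9)).as_matrix();pt=FAR+Q@(p0-FAR)
bot.move_straight(pt,q(Q@M0),v=.03);bot.hold(.3);print(bot.current_ft_force(),bot.current_torque())
for dz in(.005,.010,.015,.022,.03,.06,.12):
    bot.move_straight(pt+[0,0,dz],v=.05);print(dz,bot.current_ft_force(),bot.current_torque(),bot.current_opening())
bot.move_straight(pt+[0,0,.15],q(M0),v=.1);print(bot.current_clock())
t=bot.camera("top")[:,:,::-1];s=bot.camera("side")[:,:,::-1]
z=lambda i,x,y,w,h:cv2.resize(i[y:y+h,x:x+w],(400,400),interpolation=cv2.INTER_CUBIC)
cv2.imwrite("pics/l3.png",np.hstack([z(t,274,180,110,110),z(s,230,160,150,150)]))
```

```text
[-1.6752 -1.8249  2.7815] [-0.5562  0.4331  0.1139]
0.005 [-0.3425 -2.7312 -0.0538] [-0.5872 -0.1998 -0.0522] 0.008407620107552341
0.01 [-0.8256  1.1463 -0.3822] [ 0.2286 -0.4974  0.0265] 0.008621343430464156
0.015 [-0.0666  0.3503 -0.4637] [ 0.1719 -0.4907  0.0319] 0.008863034623391794
0.022 [ 0.63    0.6928 -0.7448] [ 0.271  -0.5032  0.0091] 0.008778104039842562
0.03 [ 0.3506  0.6363 -1.4478] [ 0.222  -0.4466  0.0268] 0.008864321488909721
0.06 [-0.6438  0.1915 -0.3841] [ 0.1541 -0.4357 -0.0241] 0.008482701534311155
0.12 [-1.3542 -0.2641 -0.8288] [ 0.2013 -0.4526 -0.0147] 0.008662017984313956
30.6083
```

View pics/l3.png

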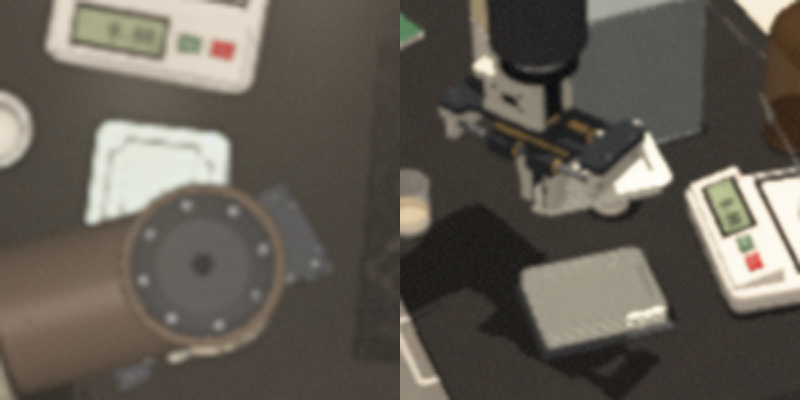

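The tray is free and held. Moving it out over the board, then I check how level it is.

Run:
```python
from h import *
np.set_printoptions(precision=4,suppress=True)
s=np.load("st.npz");M0=s["M0"]
B=np.array([.5858,-.3027,0]);p=B+(LUG-W([0,0,0]))*[1,1,0];p[2]=.21
bot.move_straight(p,q(M0),v=.12);bot.hold(.8)
print(bot.current_eef_pos(),bot.current_dq(),bot.current_opening(),bot.current_ft_force(),bot.current_torque(),bot.current_clock())
dz=p[2]-s["p0"][2];off=np.array([B[0]-C[0],B[1]-C[1],dz])
for n in("top","side"):
    print(n,[(k,proj(n,W(v)+off).round(1)) for k,v in dict(pp=(.07,.055,.021),pm=(.07,-.055,.021),mp=(-.07,.055,.021),mm=(-.07,-.055,.021)).items()])
t=bot.camera("top")[:,:,::-1];s=bot.camera("side")[:,:,::-1];cv2.imwrite("pics/top3.png",t);cv2.imwrite("pics/side3.png",s)
z=lambda i,x,y,w,h:cv2.resize(i[y:y+h,x:x+w],(400,400),interpolation=cv2.INTER_CUBIC)
cv2.imwrite("pics/l4.png",np.hstack([z(t,350,180,100,100),z(s,280,210,160,160)]))
```

```text
[ 0.5176 -0.3446  0.21  ] [ 0.0009 -0.0002  0.0008 -0.0002 -0.0018  0.0005] 0.00855312840126041 [-0.0835  0.284  -1.5396] [-0.0879 -0.004   0.0012] 34.0333
top [('pp', array([392.4, 206.6])), ('pm', array([427.5, 210.8])), ('mp', array([387.6, 251.3])), ('mm', array([423. , 255.5]))]
side [('pp', array([374.4, 264.3])), ('pm', array([391.7, 293.9])), ('mp', array([321.7, 276.2])), ('mm', array([336.6, 307.2]))]
```

View pics/l4.png

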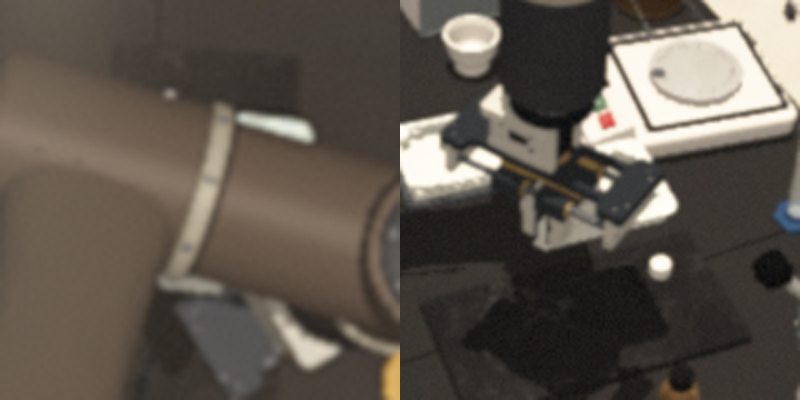

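Tray corners appear at side pixels (391,293) and (336,308), against (391.7,293.9) and (336.6,307.2) predicted for a level tray. In the top view one corner is at (428,212), predicted (427.5,210.8). So it is level, centred and at rest, and the spare cap is still in place. Handing in.

Run:
```python
from h import *
print(abs(np.array(bot.current_dq())).max(),bot.current_opening(),bot.current_clock());bot.sign_off()
```

```text
0.002269347802402576 0.008459303554504916 34.1333
the job is handed in; nothing more can be done
```

I completed the whole task and handed it in at 34 s of the 64 s allowed; the robot reports no verdict, so the result below rests on my own checks.

- **Cap and drawer:** The cap was seen lying in the open top drawer. I then pushed the drawer until it stopped where expected (7.6 N at TCP x = 0.593), and the picture afterwards showed it shut.
- **Peel:** I gripped the lug (8.5 mm opening on the 9 mm plate) and tilted the tray about its far corner by 7.5°, then 9°, before lifting. That raised the lug about 20 mm. I judged the far corner's contact with the stack from the commanded pivot and the tilt in the picture. The gripper partly hid that corner, so I did not measure it directly.
- **Final hold:** The tray is over the middle of the board, with its underside about 18 cm above the worktop. The tray corners I could see lay within about 2 pixels of where a level, centred tray would put them. Joint speeds were near zero.
- **Other things:** The spare cap and mortar were visible and undisturbed in the last picture. The beaker, tape roll and amber bottle were not checked one by one, but the arm stayed clear of them.

No check failed. The only oddity was the cap, which measured 21.7 mm in the fingers against the 23 mm given, and it caused no problem.

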